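# Kit the power-supply parts into their nests

## Task

Put each of the four loose power-supply parts (heat sink, transformer, round choke and upright capacitor) into the grey nest whose recess matches it in shape and size, so that each sits flat, right side up and fully down in its recess. Do not knock over or shove aside the little amber flux bottle that stands among them.

Things in the scene. Friction and masses are not known exactly. Their poses are not given: they have to be found in the camera images.
- heatsink: Bare aluminium heat sink with five upright fins running along its length: 80 long (its x axis) x 30 wide (y) x 35 mm high, about 0.15 kg. Lies flat, fins up. Grip it across the 30 mm width (outer fins). Origin: centre of the underside, z up.
- transformer: Small mains transformer, a block with dark steel core ends and a pale taped winding between (a narrow steel strip crosses its top): 56 long (its x axis) x 36 wide (y) x 40 mm high, about 0.28 kg. Grip it across the 36 mm width. Origin: centre of the underside, z up.
- choke: Toroidal choke, a flat-lying copper-wound ring with a small hole in the middle: 50 mm outer diameter, 30 mm high, about 0.16 kg. Grip it across its outside, from any side. Origin: centre of the underside, z up; its yaw means nothing.
- capacitor: Large electrolytic capacitor, a dark upright can with a metal top: 34 mm diameter, 48 mm high, about 0.06 kg. Grip it across the diameter, from any side. Origin: centre of the underside, z up; its yaw means nothing.
- nest_heatsink: Fixed grey plastic slab, 10 mm high, 116 x 66 mm outside, with one long rectangular 96 x 46 mm recess in its top; the dark recess floor lies 4 mm above the table, so the recess is 6 mm deep. Takes the heat sink with 8 mm to spare on each side. Origin: centre of the slab's underside, directly under the centre of the recess; z up, x along the recess's long side.
- nest_transformer: Fixed grey plastic slab, 10 mm high, 92 x 72 mm outside, with one shorter, broader rectangular 72 x 52 mm recess in its top; the dark recess floor lies 4 mm above the table, so the recess is 6 mm deep. Takes the transformer with 8 mm to spare on each side. Origin: centre of the slab's underside, directly under the centre of the recess; z up, x along the recess's long side.
- nest_choke: Fixed grey plastic slab, 10 mm high, 86 x 86 mm outside, with one large round 66 mm diameter recess in its top; the dark recess floor lies 4 mm above the table, so the recess is 6 mm deep. Takes the choke with 8 mm to spare all round. Origin: centre of the slab's underside, directly under the centre of the recess; z up.
- nest_capacitor: Fixed grey plastic slab, 10 mm high, 70 x 70 mm outside, with one small round 50 mm diameter recess in its top; the dark recess floor lies 4 mm above the table, so the recess is 6 mm deep. Takes the capacitor with 8 mm to spare all round. Origin: centre of the slab's underside, directly under the centre of the recess; z up.
- flux_bottle: Bystander: small amber glass bottle with a black cap, 24 mm diameter, 52 mm high, standing loose among the parts. Origin: centre of the underside, z up. Two other small loose bystanders, a white jar (32 mm diameter, 32 mm high) and a white toy elephant (about 45 mm long, 31 mm high), stand nearby in the same row.
Not all that is in view belongs to the job. Leave any green look-alike of the nest_choke alone.

How it is judged:
At the end, for the whole second after the job is handed in: Heat sink, transformer, choke and capacitor each rest flat on the recess floor of their own nest (underside 2 to 6.5 mm above the nest's underside), centre within 12 mm of the nest's centre, tilted less than 0.1 rad and at rest (horizontal distance between heatsink and nest_heatsink below 0.012 m and z of heatsink in the frame of nest_heatsink between 0.002 and 0.0065 m and angle between each of heatsink, transformer, choke, capacitor's own z axis and vertical below 0.1 rad and linear speed of each of heatsink, transformer, choke, capacitor below 0.02 m/s and horizontal distance between transformer and nest_transformer below 0.012 m and z of transformer in the frame of nest_transformer between 0.002 and 0.0065 m and horizontal distance between choke and nest_choke below 0.012 m and z of choke in the frame of nest_choke between 0.002 and 0.0065 m and horizontal distance between capacitor and nest_capacitor below 0.012 m and z of capacitor in the frame of nest_capacitor between 0.002 and 0.0065 m); the robot touches nothing.
It fails at once if the flux bottle is knocked over or shoved more than 30 mm from its place (distance of flux_bottle from where it was at the start of the episode above 0.03 m or angle between flux_bottle's own z axis and vertical above 0.5 rad).
It also fails if it takes over 112 s, if anything falls off the work surface, if the arm or the gripper's body presses on something with over 40 N, if the wrist force passes 120 N, or if a joint passes its speed limit or range.

## Robot

A 6-joint arm with a two-finger parallel gripper is mounted at the origin on the work surface. World frame = base frame: x ahead of the robot, y to its left, z up, the work surface at z = 0. Lengths are in m, angles in rad, forces in N, time in s.
With the tool pointing down it reaches from about 0.4 to 0.825 m from the base axis. Payload 7 kg.
Tool frame: the origin (TCP) lies between the finger pads; the fingertips stand 8 mm ahead of it and the grasp point (between the pads) lies 11 mm behind it (arm.finger_overhang is the distance from the TCP to the fingertips, in m); z points along the fingers, y is the line along which they close (so a half turn about z gives the same grasp; the last joint's range is limited). The gripper opens to 88 mm and grips with 3 to 60 N. Pads are 19 mm wide; open, the fingers measure 130 mm over their backs; the gripper's body (78 mm by 193 mm) begins 47 mm behind the grasp point.
Start: joints at [1.565, 0.359, 0.012, 0, -1.224, -0.288], TCP at [0.195, 0.646, 0.235] pointing down, gripper open.
Joint ranges: [-3.07, 3.07], [-1.43, 2.12], [-1.02, 1.25], [-3.03, 1.67], [-3.05, -0], [-3.03, 3.03]. Speed limits (rad/s): [2.39, 2.39, 3.01, 3.14, 3.14, 3.14].

## Interface

Orientations are given as [roll, pitch, yaw] about the fixed x, y, z axes, in that order (R = Rz(yaw) Ry(pitch) Rx(roll)).
In Python, from station import arm gives the robot as it stands.
- The arm moves only by the tool move_arm, never from a script. Its argument "rows" is text: rows parted by semicolons, each of 7 numbers parted by spaces: the turn, a rotation vector about the tool's x, y, z in degrees, then the shift along the tool's x, y, z in m, then the finger opening in m, from 0 to 0.0876. A call has 1 to 8 rows; each row shifts and turns the commanded pose from where the row before left it, along the tool's axes as they then stand; what a row does not reach is not made up. A row lasts 1/8 s, in which the tool goes at most 62.5 mm and 10.7 degrees, less where a joint would pass 70% of its speed; a pose out of reach is approached as far as the arm can. A call is refused whole if a number of a shift passes 0.0625 or a number of a turn 10.7, either way. A call with a gripper value outside its range is refused whole. The fingers move at their own pace and stop on an object; "squeeze" is the grip in N (left out, the last holds). Time passes only in rows, so rows that do not move let the fingers close. It gives the time, the measured TCP pose, the force, the opening and the grip force at its end, in the units of the state.
- arm.get_state(): the state, without advancing time (a new reading comes with each control period).
- arm.grab_frame(name): name is "scene" or "top" or "wrist"; returns (picture, depth): 384x512x3 uint8, blue, green, red; 384x512 float32, m along the optical axis (not along the pixel's ray), 0 where there is no reading.
- arm.camera_model(name): a dict with "mtx" (3x3 intrinsics, pixels), "k1" (the pictures are not rectified: a ray, as slopes to the right and down, at radius r is drawn at 1 + k1 r^2 times it, then the intrinsics apply), "camera_from_world" (4x4, takes a point from world to camera coordinates); the wrist camera has in their place "mount" (4x4, takes a point from camera to tool coordinates, whose origin is the TCP and whose axes are the flange's). Camera axes: x right, y down, z forward; pixel columns grow to the right and rows downward; lengths in m; the calibration is good to about 2 mm. A picture is of the moment at which its call begins: read the wrist's pose just before it. camera_model takes no time and is no camera call.
- arm.job_done(): hands the job in; it is judged then, once.
The state is a dict: "t": time; "q": joint angles; "qd": joint speeds; "joint_efforts": joint torques, N m; "eef_pos": TCP position; "ee_rot": TCP orientation; "force": force on the tool from outside, world axes, zero at the start; "moment": the same for the moment, N m; "width": finger opening in m; "gripper_force": force on a finger pad.
Only numpy, scipy, OpenCV 4.12 (cv2) and the standard library are available. Lean on these libraries where they do the work, as an engineer would, in place of code of your own. Each camera call takes 0.05 s, during which the arm holds its last target. There are 200 camera calls.

## Working session

There is one attempt and no reset: what is moved stays moved. The work goes in short steps, Python scripts to look and compute and a tool call to move; the robot and the scene stay as the last step left them, time stands still between calls to the robot, and variables do not carry over. Pictures are saved under pics/ and viewed, at most 14 in all, crops included, and the job is handed in when it is done.

Besides the shell and the picture viewer there is one more tool, called by a JSON object that holds its "fn" and its "kwargs". move_arm: Moves the arm, as the interface text tells. Its arguments: {"type":"object","properties":{"rows":{"type":"string"},"squeeze":{"type":"number"}},"required":["rows"]}

```bash
ls; mkdir -p pics; python3 - <<'E'
from station import arm
import cv2,numpy as np
s=arm.get_state();print(s['t'],s['eef_pos'],s['ee_rot'],s['width'])
for n in('top','scene'):
    p,d=arm.grab_frame(n);cv2.imwrite(f'pics/{n}0.png',cv2.resize(p,(800,600)) if n=='top' else p);np.save(f'pics/{n}0.npy',d);cv2.imwrite(f'pics/{n}raw.png',p)
m=arm.camera_model('top');print(m)
E
```

```text
pics
0.0 [0.19534217 0.64563301 0.23363092] [ 3.13997570e+00 -1.15851047e-04 -2.93916944e-01] 0.08776906214553064
{'mtx': array([[392.73462476,   0.        , 251.20366045],
       [  0.        , 392.73462476, 194.49195897],
       [  0.        ,   0.        ,   1.        ]]), 'k1': -0.0005685338443885664, 'camera_from_world': array([[ 0.02946313, -0.99897162, -0.03446207,  0.07496589],
       [-0.98750242, -0.02375   , -0.15580409,  0.4985875 ],
       [ 0.15482539,  0.03862186, -0.98718663,  0.87493212],
       [ 0.        ,  0.        ,  0.        ,  1.        ]])}
```

View pics/top0.png

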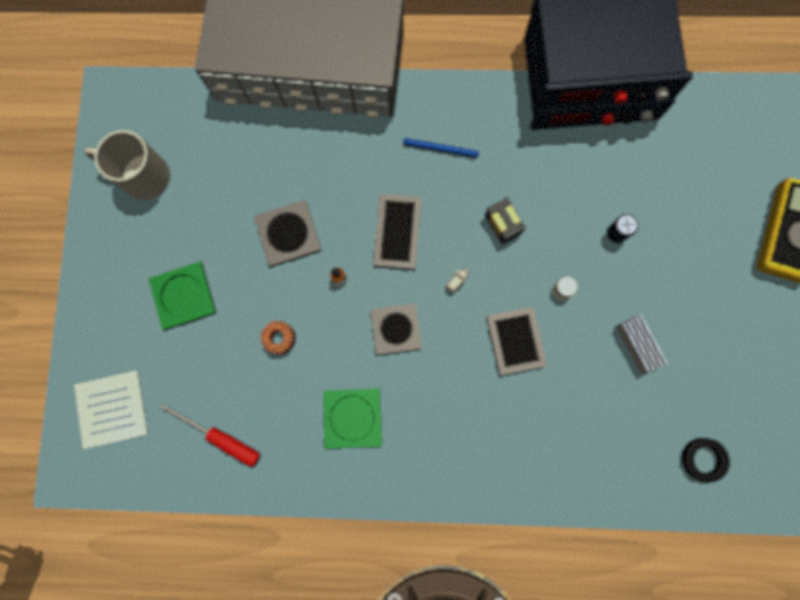

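View pics/scene0.png

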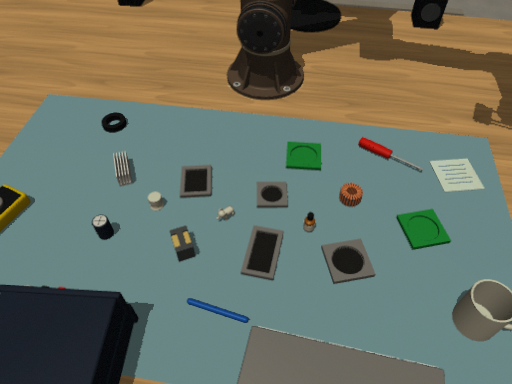

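Top view (800 px scale). There are three round-recess candidates. The grey slab at (287,232) is large and round, and fits nest_choke. The green slabs at (182,295) and (352,418) are look-alikes to leave alone. The other nests are the small round one at (396,329) for the capacitor, the long one at (398,232) for the heatsink, and the broad one at (517,341) for the transformer. The parts are the choke (278,338), transformer (505,220), capacitor (623,228) and heatsink (641,344). The flux bottle is at (338,276). An enlarged crop should confirm this.

```bash
python3 - <<'E'
import cv2
p=cv2.imread('pics/topraw.png')
cv2.imwrite('pics/cropA.png',cv2.resize(p[115:245,155:295],None,fx=4.5,fy=4.5,interpolation=cv2.INTER_CUBIC))
cv2.imwrite('pics/cropB.png',cv2.resize(p[115:245,295:435],None,fx=4.5,fy=4.5,interpolation=cv2.INTER_CUBIC))
E
```

```text
(no output)
```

View pics/cropA.png

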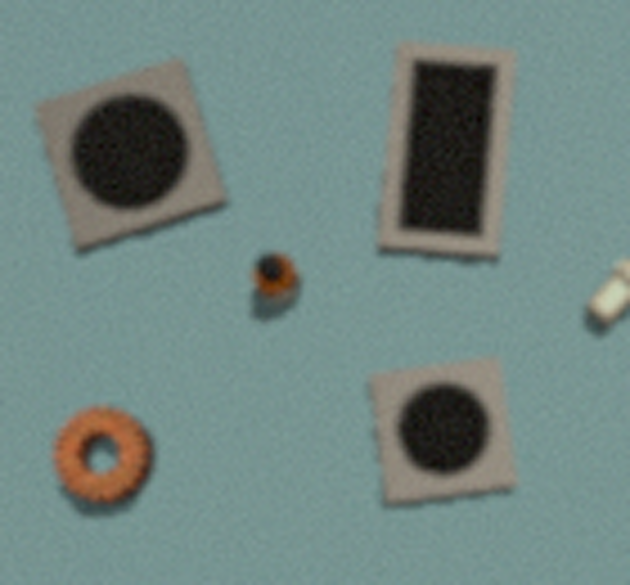

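View pics/cropB.png

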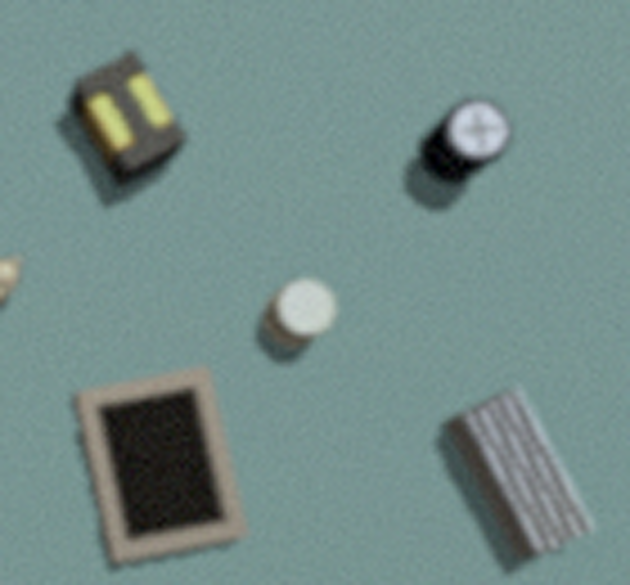

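The crops confirm the identification: grey large round slab at crop A (130,152), small round (444,427), long rectangular (448,148), and broad rectangular at crop B (161,462). I now compute world positions.

```bash
cat > h.py <<'E'
import numpy as np,cv2
from station import arm
from scipy.spatial.transform import Rotation as R
def ray2world(m,uv,z,T_wc):
    K=m['mtx'];uv=np.float64(uv).reshape(-1,1,2)
    n=cv2.undistortPoints(uv,K,np.array([m['k1'],0,0,0.]))[:,0]
    d=np.c_[n,np.ones(len(n))]@T_wc[:3,:3].T;o=T_wc[:3,3]
    z=np.broadcast_to(z,(len(n),))
    return o+d*((z-o[2])/d[:,2])[:,None]
def top(uv,z):
    m=arm.camera_model('top');return ray2world(m,uv,z,np.linalg.inv(m['camera_from_world']))
def toolT(s=None):
    s=s or arm.get_state();T=np.eye(4);T[:3,:3]=R.from_euler('xyz',s['ee_rot']).as_matrix();T[:3,3]=s['eef_pos'];return T
def wrist(uv,z,T):
    m=arm.camera_model('wrist');return ray2world(m,uv,z,T@m['mount'])
E
python3 - <<'E'
from h import *
A=lambda l:(np.array(l)+.5)/4.5-.5+[155,115]
B=lambda l:(np.array(l)+.5)/4.5-.5+[295,115]
def pr(n,p): print(n,np.round(p,4).tolist())
pr('nchoke',top(A([(130,152)]),.01).mean(0))
nh=top(A([(415,62),(497,66),(480,236),(400,230)]),.007)
def rect(n,q):
    d=(q[2]+q[3]-q[0]-q[1])/2;e=(q[1]+q[2]-q[0]-q[3])/2;pr(n,[*q.mean(0)[:2],np.degrees(np.arctan2(d[1],d[0])),np.hypot(*d[:2]),np.hypot(*e[:2])])
rect('nhs',nh);rect('ntr',top(B([(100,405),(193,388),(222,520),(128,537)]),.007))
rect('nhs_outer',top(A([(398,44),(515,50),(497,252),(380,246)]),.01));
rect('ntr_outer',top(B([(76,393),(210,369),(245,533),(112,560)]),.01))
pr('ncap',top(A([(444,427)]),.01)[0])
pr('choke',top(A([(104,454)]),.03)[0]);pr('bottle',top(A([(269,268)]),.052)[0])
pr('ele',top(A([(612,300)]),.02)[0]);pr('jar',top(B([(306,307)]),.032)[0])
pr('cap',top(B([(479,128)]),.048)[0])
rect('hs',top(B([(462,415),(518,385),(593,527),(540,555)]),.035))
rect('tr',top(B([(82,85),(133,55),(183,133),(130,165)]),.04)); pr('tr2',top(B([(130,111)]),.04)[0])
m=arm.camera_model('wrist');print(m)
E
```

```text
nchoke [0.6124, 0.2601, 0.01]
nhs [0.619, 0.0857, 176.3733, 0.0958, 0.0445]
ntr [0.4513, -0.1002, -167.9645, 0.0712, 0.0502]
nhs_outer [0.6186, 0.0859, 176.6843, 0.1141, 0.064]
ntr_outer [0.4504, -0.0997, -168.0369, 0.0889, 0.0715]
ncap [0.4649, 0.0834, 0.01]
choke [0.4438, 0.2602, 0.03]
bottle [0.5404, 0.175, 0.052]
ele [0.5338, -0.0041, 0.02]
jar [0.5316, -0.1714, 0.032]
cap [0.6248, -0.2575, 0.048]
hs [0.4492, -0.2813, -153.1189, 0.0796, 0.0319]
tr [0.6339, -0.0801, -148.9149, 0.0497, 0.0323]
tr2 [0.633, -0.0791, 0.04]
{'mtx': array([[269.53053046,   0.        , 254.65496028],
       [  0.        , 269.53053046, 189.2672437 ],
       [  0.        ,   0.        ,   1.        ]]), 'k1': -0.007967621593784408, 'mount': array([[-5.37323530e-04, -9.64018007e-01, -2.65836405e-01,
         7.16925689e-02],
       [ 9.99999848e-01, -5.50958281e-04, -2.32840378e-05,
        -4.38217091e-06],
       [-1.24018537e-04, -2.65836377e-01,  9.64018156e-01,
        -1.50516221e-01],
       [ 0.00000000e+00,  0.00000000e+00,  0.00000000e+00,
         1.00000000e+00]])}
```

```bash
cat >> h.py <<'E'
def go(x,y,z,yaw):
    s=arm.get_state();T=toolT(s);cy=s['ee_rot'][2]
    dy=(np.degrees(np.radians(yaw)-cy)+180)%360-180
    Y=np.radians(yaw);Rn=R.from_euler('xyz',[np.pi,0,Y]).as_matrix()
    d=Rn.T@(np.array([x,y,z])-T[:3,3])
    print('at',np.round(T[:3,3],4),round(np.degrees(cy),1),'turn z',round(-dy,1),'then shift',np.round(d,4),'t',s['t'],'w',round(s['width'],4),'q6',round(s['q'][5],2))
E
python3 - <<'E'
from h import *
d=np.load('pics/top0.npy');m=arm.camera_model('top');v,u=np.mgrid[:384,:512]
n=cv2.undistortPoints(np.float64(np.c_[u.ravel(),v.ravel()]).reshape(-1,1,2),m['mtx'],np.array([m['k1'],0,0,0.]))[:,0]
P=np.c_[n,np.ones(len(n))]*d.ravel()[:,None]
T=np.linalg.inv(m['camera_from_world']);W=P@T[:3,:3].T+T[:3,3];ok=d.ravel()>0
for nm,c,h in [('choke',(.444,.26),.03),('cap',(.625,-.2575),.048),('hs',(.449,-.281),.035),('tr',(.633,-.08),.04)]:
    k=ok&(np.hypot(W[:,0]-c[0],W[:,1]-c[1])<.06)&(W[:,2]>h*.8);Q=W[k]
    print(nm,k.sum(),np.round(np.median(Q[:,2]),4),[np.round(a,4) for a in cv2.minAreaRect(np.float32(Q[:,:2]*1000))])
go(.444,.260,.09,-17)
E
```

```text
choke 275 0.0295 [array([445.2354, 262.1172]), array([48.3762, 47.4218]), np.float64(4.4689)]
cap 179 0.0483 [array([ 622.8606, -257.6006]), array([32.5587, 32.7173]), np.float64(45.7663)]
hs 419 0.0341 [array([ 448.7946, -282.1234]), array([79.7593, 31.5619]), np.float64(26.0849)]
tr 361 0.0391 [array([633.942 , -79.9779]), array([56.6347, 36.5416]), np.float64(30.2131)]
at [0.1954 0.6457 0.2337] -16.8 turn z 0.2 then shift [0.3505 0.2961 0.1437] t 0.1 w 0.0875 q6 -0.29
```

{"fn": "move_arm", "kwargs": {"rows": "0 0 0 0.044 0.037 0.01 0.0876; 0 0 0 0.044 0.037 0.02 0.0876; 0 0 0 0.044 0.037 0.02 0.0876; 0 0 0 0.044 0.037 0.02 0.0876; 0 0 0 0.044 0.037 0.02 0.0876; 0 0 0 0.044 0.037 0.02 0.0876; 0 0 0 0.044 0.037 0.02 0.0876; 0 0 0 0.042 0.037 0.014 0.0876"}}

```text
t: 1.1
eef_pos: [0.4452, 0.2594, 0.0897]
ee_rot: [3.141, 0.0, -0.294]
force: [2.3, 1.0, 0.7]
width: 0.0878
gripper_force: 0.0
```

```bash
python3 -c "
from h import *
go(.4445,.261,.018,-17)"
```

```text
at [0.4452 0.2594 0.0897] -16.8 turn z 0.2 then shift [-0.0011 -0.0013  0.0717] t 1.1 w 0.0878 q6 0.37
```

{"fn": "move_arm", "kwargs": {"rows": "0 0 0 -0.001 -0.0015 0.025 0.0876; 0 0 0 0 0 0.025 0.0876; 0 0 0 0 0 0.0215 0.0876; 0 0 0 0 0 0 0.0876; 0 0 0 0 0 0 0.03; 0 0 0 0 0 0 0.03; 0 0 0 0 0 0 0.03; 0 0 0 0 0 0 0.03", "squeeze": 25}}

```text
t: 2.1
eef_pos: [0.4444, 0.2633, 0.0195]
ee_rot: [-3.141, -0.0, -0.294]
force: [-0.1, -0.6, 0.3]
width: 0.0529
gripper_force: 0.0
```

{"fn": "move_arm", "kwargs": {"rows": "0 0 0 0 0 0 0.03; 0 0 0 0 0 0 0.03; 0 0 0 0 0 -0.02 0.03; 0 0 0 0 0 -0.03 0.03; 0 0 0 0 0 -0.03 0.03; 0 0 0 0 0 0 0.03"}}

```text
t: 2.85
eef_pos: [0.4451, 0.2641, 0.1009]
ee_rot: [-3.138, -0.002, -0.294]
force: [-0.8, 0.3, -0.9]
width: 0.0495
gripper_force: 25.0
```

```bash
python3 -c "
from h import *
go(.6125,.260,.1,-17)"
```

```text
at [0.4451 0.2641 0.1009] -16.8 turn z 0.2 then shift [ 0.1613 -0.045   0.0009] t 2.85 w 0.0495 q6 0.36
```

{"fn": "move_arm", "kwargs": {"rows": "0 0 0 0.04 -0.011 0 0.03; 0 0 0 0.04 -0.011 0 0.03; 0 0 0 0.04 -0.011 0 0.03; 0 0 0 0.041 -0.012 0 0.03; 0 0 0 0 0 0 0.03; 0 0 0 0 0 0 0.03"}}

```text
t: 3.6
eef_pos: [0.6104, 0.2588, 0.0971]
ee_rot: [3.139, 0.002, -0.295]
force: [0.2, -0.6, -1.7]
width: 0.0495
gripper_force: 25.0
```

```bash
python3 -c "
from h import *
go(.6125,.260,.0245,-17)"
```

```text
at [0.6104 0.2588 0.0971] -16.9 turn z 0.1 then shift [ 0.0017 -0.0018  0.0726] t 3.6 w 0.0495 q6 0.58
```

{"fn": "move_arm", "kwargs": {"rows": "0 0 0 0.0017 -0.0018 0.025 0.03; 0 0 0 0 0 0.025 0.03; 0 0 0 0 0 0.015 0.03; 0 0 0 0 0 0 0.03; 0 0 0 0 0 0 0.03"}}

```text
t: 4.22
eef_pos: [0.6139, 0.2613, 0.035]
ee_rot: [-3.141, -0.001, -0.293]
force: [0.3, -0.1, -2.8]
width: 0.0498
gripper_force: 25.0
```

```bash
python3 -c "
from h import *
go(.6125,.260,.0240,-17)"
```

```text
at [0.6139 0.2613 0.035 ] -16.8 turn z 0.2 then shift [-0.0009  0.0016  0.011 ] t 4.225 w 0.0498 q6 0.58
```

{"fn": "move_arm", "kwargs": {"rows": "0 0 0 0 0 0.006 0.03; 0 0 0 0 0 0.005 0.03; 0 0 0 0 0 0 0.03; 0 0 0 0 0 0 0.07; 0 0 0 0 0 0 0.07; 0 0 0 0 0 0 0.07; 0 0 0 0 0 0 0.07; 0 0 0 0 0 -0.01 0.07"}}

```text
t: 5.22
eef_pos: [0.613, 0.2604, 0.0326]
ee_rot: [3.14, 0.001, -0.294]
force: [-0.6, -0.7, 0.5]
width: 0.0699
gripper_force: 0.0
```

{"fn": "move_arm", "kwargs": {"rows": "0 0 0 0 0 -0.03 0.07; 0 0 0 0 0 -0.04 0.07; 0 0 0 0 0 -0.04 0.07; 0 0 0 0 0 -0.02 0.07;0 0 0 0 0 0 0.07"}}

```text
t: 5.85
eef_pos: [0.6145, 0.2614, 0.166]
ee_rot: [-3.138, -0.003, -0.294]
force: [0.3, 0.7, -1.0]
width: 0.0697
gripper_force: 0.0
```

```bash
python3 -c "
from h import *
p,d=arm.grab_frame('wrist');cv2.imwrite('pics/w1.png',p)
go(.6338,-.08,.1,30.5)"
```

```text
at [0.6137 0.261  0.1643] -16.8 turn z -47.3 then shift [-0.1558  0.304   0.0643] t 5.9 w 0.0698 q6 0.58
```

View pics/w1.png

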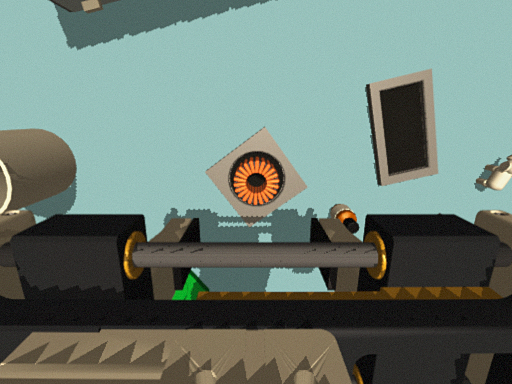

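The wrist view shows the choke seated centred in its recess at (257,180), with the bottle standing at (345,217). Next is the transformer.

{"fn": "move_arm", "kwargs": {"rows": "0 0 -9.5 0 0 0 0.07; 0 0 -9.5 0 0 0 0.07; 0 0 -9.5 0 0 0 0.07; 0 0 -9.5 0 0 0 0.07; 0 0 -9.3 0 0 0 0.07; 0 0 0 -0.022 0.043 0 0.07; 0 0 0 -0.022 0.043 0 0.07; 0 0 0 -0.022 0.043 0 0.07"}}

```text
t: 6.9
eef_pos: [0.6213, 0.1146, 0.1618]
ee_rot: [-3.141, 0.002, 0.532]
force: [1.9, 0.2, 0.6]
width: 0.0701
gripper_force: 0.0
```

{"fn": "move_arm", "kwargs": {"rows": "0 0 0 -0.022 0.043 0.01 0.07; 0 0 0 -0.022 0.043 0.02 0.07; 0 0 0 -0.022 0.043 0.02 0.07; 0 0 0 -0.022 0.043 0.01 0.07; 0 0 0 0 0 0 0.07"}}

```text
t: 7.52
eef_pos: [0.6316, -0.0801, 0.1005]
ee_rot: [-3.14, 0.004, 0.528]
force: [-0.1, 0.4, -0.2]
width: 0.0699
gripper_force: 0.0
```

```bash
python3 -c "
from h import *
go(.6338,-.08,.022,30.5)"
```

```text
at [ 0.6316 -0.0801  0.1005] 30.2 turn z -0.3 then shift [0.0019 0.0011 0.0785] t 7.525 w 0.0699 q6 1.92
```

{"fn": "move_arm", "kwargs": {"rows": "0 0 0 0.0015 0.001 0.028 0.07; 0 0 0 0 0 0.028 0.07; 0 0 0 0 0 0.0225 0.07; 0 0 0 0 0 0 0.07; 0 0 0 0 0 0 0.02; 0 0 0 0 0 0 0.02; 0 0 0 0 0 0 0.02; 0 0 0 0 0 0 0.02", "squeeze": 30}}

```text
t: 8.52
eef_pos: [0.6358, -0.077, 0.0253]
ee_rot: [3.141, -0.001, 0.532]
force: [-0.7, -0.3, 2.9]
width: 0.0357
gripper_force: 30.0
```

{"fn": "move_arm", "kwargs": {"rows": "0 0 0 0 0 0 0.02; 0 0 0 0 0 0 0.02; 0 0 0 0 0 -0.02 0.02; 0 0 0 0 0 -0.03 0.02; 0 0 0 0 0 -0.03 0.02; 0 0 0 0 0 -0.01 0.02; 0 0 0 0 0 0 0.02"}}

```text
t: 9.4
eef_pos: [0.635, -0.0767, 0.1143]
ee_rot: [-3.141, -0.0, 0.531]
force: [-0.3, -0.2, -2.5]
width: 0.0358
gripper_force: 30.0
```

```bash
python3 -c "
from h import *
go(.451,-.1,.11,12)"
```

```text
at [ 0.635  -0.0767  0.1143] 30.4 turn z 18.4 then shift [-0.1848 -0.0154  0.0043] t 9.4 w 0.0358 q6 1.92
```

{"fn": "move_arm", "kwargs": {"rows": "0 0 9.2 0 0 0 0.02; 0 0 9.2 0 0 0 0.02; 0 0 0 -0.046 -0.004 0 0.02; 0 0 0 -0.046 -0.004 0 0.02; 0 0 0 -0.046 -0.004 0 0.02; 0 0 0 -0.045 -0.003 0 0.02; 0 0 0 0 0 0 0.02; 0 0 0 0 0 0 0.02"}}

```text
t: 10.4
eef_pos: [0.4531, -0.1004, 0.114]
ee_rot: [-3.142, 0.0, 0.211]
force: [0.6, -0.3, -1.4]
width: 0.036
gripper_force: 30.0
```

```bash
python3 -c "
from h import *
go(.453,-.0995,.029,12)"
```

```text
at [ 0.4531 -0.1004  0.114 ] 12.1 turn z 0.1 then shift [ 0.0001 -0.0009  0.085 ] t 10.4 w 0.036 q6 1.57
```

{"fn": "move_arm", "kwargs": {"rows": "0 0 0 0 -0.001 0.03 0.02; 0 0 0 0 0 0.03 0.02; 0 0 0 0 0 0.012 0.02; 0 0 0 0 0 0.004 0.02; 0 0 0 0 0 0 0.02; 0 0 0 0 0 0 0.02"}}

```text
t: 11.15
eef_pos: [0.4537, -0.0993, 0.0394]
ee_rot: [3.141, -0.002, 0.211]
force: [0.3, 0.3, -0.9]
width: 0.0358
gripper_force: 30.0
```

```bash
python3 -c "
from h import *
go(.453,-.0995,.029,12)"
```

```text
at [ 0.4537 -0.0993  0.0394] 12.1 turn z 0.1 then shift [-0.0007  0.      0.0104] t 11.15 w 0.0358 q6 1.57
```

{"fn": "move_arm", "kwargs": {"rows": "0 0 0 0 0 0.006 0.02; 0 0 0 0 0 0.004 0.02; 0 0 0 0 0 0 0.02; 0 0 0 0 0 0 0.06; 0 0 0 0 0 0 0.06; 0 0 0 0 0 0 0.06; 0 0 0 0 0 0 0.06; 0 0 0 0 0 -0.01 0.06"}}

```text
t: 12.15
eef_pos: [0.4523, -0.0996, 0.0383]
ee_rot: [-3.142, 0.002, 0.21]
force: [-0.0, -0.1, -0.5]
width: 0.0596
gripper_force: 0.0
```

{"fn": "move_arm", "kwargs": {"rows": "0 0 0 0 0 -0.03 0.06; 0 0 0 0 0 -0.04 0.06; 0 0 0 0 0 -0.04 0.06; 0 0 0 0 0 -0.01 0.06;0 0 0 0 0 0 0.06"}}

```text
t: 12.78
eef_pos: [0.4531, -0.0994, 0.1594]
ee_rot: [-3.141, -0.002, 0.211]
force: [-0.7, -0.2, -0.0]
width: 0.0599
gripper_force: 0.0
```

```bash
python3 -c "
from h import *
p,d=arm.grab_frame('wrist');cv2.imwrite('pics/w2.png',p)
go(.449,-.2818,.1,26.5)"
```

```text
at [ 0.4525 -0.0994  0.1584] 12.1 turn z -14.4 then shift [-0.0845  0.1616  0.0584] t 12.825 w 0.0602 q6 1.57
```

View pics/w2.png

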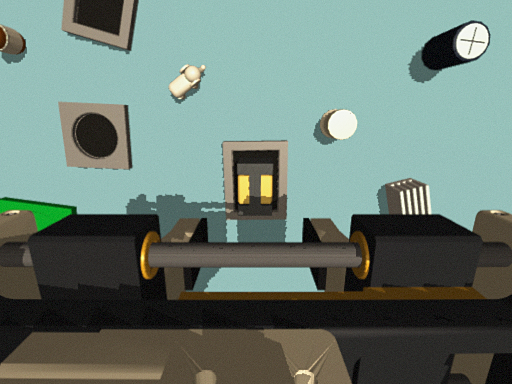

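The transformer sits square in its recess at about (255,188). Next is the heat sink.

{"fn": "move_arm", "kwargs": {"rows": "0 0 -7.2 0 0 0 0.06; 0 0 -7.2 0 0 0 0.06; 0 0 0 -0.021 0.04 0.005 0.06; 0 0 0 -0.021 0.04 0.015 0.06; 0 0 0 -0.021 0.04 0.02 0.06; 0 0 0 -0.0215 0.0415 0.018 0.06; 0 0 0 0 0 0 0.06"}}

```text
t: 13.7
eef_pos: [0.4468, -0.2836, 0.097]
ee_rot: [-3.138, 0.005, 0.458]
force: [0.3, -0.3, 0.7]
width: 0.0604
gripper_force: 0.0
```

```bash
python3 -c "
from h import *
go(.449,-.2818,.021,26.5)"
```

```text
at [ 0.4468 -0.2836  0.097 ] 26.2 turn z -0.3 then shift [ 0.0028 -0.0006  0.076 ] t 13.7 w 0.0604 q6 2.22
```

{"fn": "move_arm", "kwargs": {"rows": "0 0 0 0.001 0 0.028 0.06; 0 0 0 0 0 0.028 0.06; 0 0 0 0 0 0.021 0.06; 0 0 0 0 0 0 0.06; 0 0 0 0 0 0 0.015; 0 0 0 0 0 0 0.015; 0 0 0 0 0 0 0.015; 0 0 0 0 0 0 0.015", "squeeze": 25}}

```text
t: 14.7
eef_pos: [0.4506, -0.2814, 0.0242]
ee_rot: [3.141, -0.001, 0.462]
force: [-1.0, 0.5, 3.8]
width: 0.03
gripper_force: 25.0
```

{"fn": "move_arm", "kwargs": {"rows": "0 0 0 0 0 0 0.015; 0 0 0 0 0 0 0.015; 0 0 0 0 0 -0.02 0.015; 0 0 0 0 0 -0.03 0.015; 0 0 0 0 0 -0.03 0.015; 0 0 0 0 0 -0.01 0.015; 0 0 0 0 0 0 0.015"}}

```text
t: 15.58
eef_pos: [0.4501, -0.2812, 0.1136]
ee_rot: [3.141, -0.001, 0.462]
force: [-1.1, -0.2, -2.6]
width: 0.0297
gripper_force: 25.0
```

```bash
python3 -c "
from h import *
go(.6188,.0858,.11,-3.5)"
```

```text
at [ 0.4501 -0.2812  0.1136] 26.5 turn z 30.0 then shift [ 0.1459 -0.3766  0.0036] t 15.575 w 0.0297 q6 2.22
```

{"fn": "move_arm", "kwargs": {"rows": "0 0 10 0 0 0 0.015; 0 0 10 0 0 0 0.015; 0 0 10 0 0 0 0.015; 0 0 0 0.018 -0.047 0 0.015; 0 0 0 0.018 -0.047 0 0.015; 0 0 0 0.018 -0.047 0 0.015; 0 0 0 0.018 -0.047 0 0.015; 0 0 0 0.018 -0.047 0 0.015"}}

```text
t: 16.58
eef_pos: [0.554, -0.0507, 0.1119]
ee_rot: [3.141, 0.002, -0.062]
force: [1.0, -0.4, -1.2]
width: 0.0298
gripper_force: 25.0
```

{"fn": "move_arm", "kwargs": {"rows": "0 0 0 0.018 -0.047 0 0.015; 0 0 0 0.018 -0.047 0 0.015; 0 0 0 0.02 -0.047 0 0.015; 0 0 0 0 0 0 0.015; 0 0 0 0 0 0 0.015"}}

```text
t: 17.2
eef_pos: [0.6179, 0.0849, 0.1116]
ee_rot: [3.14, 0.003, -0.061]
force: [-0.4, -1.3, -1.6]
width: 0.0298
gripper_force: 25.0
```

```bash
python3 -c "
from h import *
go(.6195,.0858,.0275,-3.5)"
```

```text
at [0.6179 0.0849 0.1116] -3.5 turn z -0.0 then shift [ 0.0016 -0.001   0.0841] t 17.2 w 0.0298 q6 1.06
```

{"fn": "move_arm", "kwargs": {"rows": "0 0 0 0.001 -0.001 0.03 0.015; 0 0 0 0 0 0.03 0.015; 0 0 0 0 0 0.012 0.015; 0 0 0 0 0 0.002 0.015; 0 0 0 0 0 0 0.015; 0 0 0 0 0 0 0.015"}}

```text
t: 17.95
eef_pos: [0.6208, 0.0862, 0.0407]
ee_rot: [-3.141, -0.002, -0.062]
force: [-0.1, 0.3, -1.8]
width: 0.0299
gripper_force: 25.0
```

```bash
python3 -c "
from h import *
go(.6195,.0858,.0275,-3.5)"
```

```text
at [0.6208 0.0862 0.0407] -3.5 turn z -0.0 then shift [-0.0012  0.0004  0.0132] t 17.95 w 0.0299 q6 1.06
```

{"fn": "move_arm", "kwargs": {"rows": "0 0 0 -0.0005 0 0.007 0.015; 0 0 0 0 0 0.005 0.015; 0 0 0 0 0 0 0.015; 0 0 0 0 0 0 0.055; 0 0 0 0 0 0 0.055; 0 0 0 0 0 0 0.055; 0 0 0 0 0 0 0.055; 0 0 0 0 0 -0.01 0.055"}}

```text
t: 18.95
eef_pos: [0.619, 0.0858, 0.0371]
ee_rot: [3.141, 0.002, -0.062]
force: [0.5, 0.1, -0.9]
width: 0.0555
gripper_force: 0.0
```

{"fn": "move_arm", "kwargs": {"rows": "0 0 0 0 0 -0.03 0.055; 0 0 0 0 0 -0.04 0.055; 0 0 0 0 0 -0.04 0.055; 0 0 0 0 0 -0.01 0.055;0 0 0 0 0 0 0.055"}}

```text
t: 19.58
eef_pos: [0.6198, 0.0862, 0.1586]
ee_rot: [-3.14, -0.002, -0.062]
force: [0.1, -0.4, -0.7]
width: 0.0549
gripper_force: 0.0
```

```bash
python3 -c "
from h import *
p,d=arm.grab_frame('wrist');cv2.imwrite('pics/w3.png',p)
go(.6235,-.2575,.12,-3.5)"
```

```text
at [0.6192 0.0859 0.1573] -3.6 turn z -0.1 then shift [0.0253 0.3425 0.0373] t 19.625 w 0.055 q6 1.06
```

View pics/w3.png

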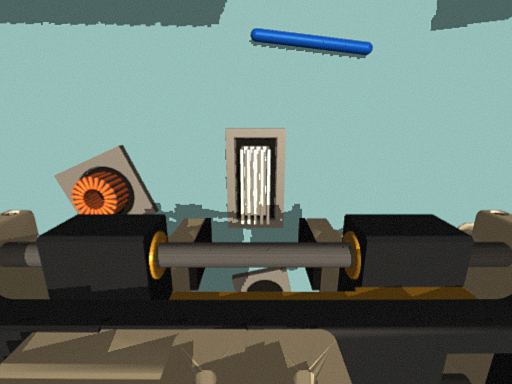

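The heat sink is in its recess at about (256,185). Next is the capacitor.

{"fn": "move_arm", "kwargs": {"rows": "0 0 0 0.0035 0.049 0 0.07; 0 0 0 0.0035 0.049 0 0.07; 0 0 0 0.0035 0.049 0 0.07; 0 0 0 0.0035 0.049 0.007 0.07; 0 0 0 0.0035 0.049 0.01 0.07; 0 0 0 0.0035 0.049 0.01 0.07; 0 0 0 0.004 0.0485 0.01 0.07; 0 0 0 0 0 0 0.07"}}

```text
t: 20.62
eef_pos: [0.6212, -0.2603, 0.117]
ee_rot: [-3.141, 0.005, -0.066]
force: [0.3, 0.8, 0.7]
width: 0.07
gripper_force: 0.0
```

```bash
python3 -c "
from h import *
go(.6235,-.2575,.027,-3.5)"
```

```text
at [ 0.6212 -0.2603  0.117 ] -3.8 turn z -0.3 then shift [ 0.0021 -0.0029  0.09  ] t 20.625 w 0.07 q6 1.61
```

{"fn": "move_arm", "kwargs": {"rows": "0 0 0 0.001 -0.0015 0.032 0.07; 0 0 0 0 0 0.032 0.07; 0 0 0 0 0 0.026 0.07; 0 0 0 0 0 0 0.07; 0 0 0 0 0 0 0.02; 0 0 0 0 0 0 0.02; 0 0 0 0 0 0 0.02; 0 0 0 0 0 0 0.02", "squeeze": 15}}

```text
t: 21.62
eef_pos: [0.6248, -0.256, 0.0313]
ee_rot: [3.141, -0.001, -0.062]
force: [0.1, -1.2, 0.6]
width: 0.0353
gripper_force: 0.5
```

{"fn": "move_arm", "kwargs": {"rows": "0 0 0 0 0 0 0.02; 0 0 0 0 0 0 0.02; 0 0 0 0 0 -0.02 0.02; 0 0 0 0 0 -0.03 0.02; 0 0 0 0 0 -0.03 0.02; 0 0 0 0 0 -0.015 0.02; 0 0 0 0 0 0 0.02"}}

```text
t: 22.5
eef_pos: [0.6249, -0.2559, 0.1261]
ee_rot: [-3.141, -0.002, -0.062]
force: [0.2, -0.8, -2.1]
width: 0.0336
gripper_force: 15.0
```

```bash
python3 -c "
from h import *
go(.465,.0834,.12,-3.5)"
```

```text
at [ 0.6249 -0.2559  0.1261] -3.5 turn z -0.0 then shift [-0.1803 -0.3289  0.0061] t 22.5 w 0.0336 q6 1.61
```

{"fn": "move_arm", "kwargs": {"rows": "0 0 0 -0.0256 -0.047 0 0.02; 0 0 0 -0.0256 -0.047 0 0.02; 0 0 0 -0.0256 -0.047 0 0.02; 0 0 0 -0.0256 -0.047 0 0.02; 0 0 0 -0.0256 -0.047 0 0.02; 0 0 0 -0.0256 -0.047 0 0.02; 0 0 0 -0.0256 -0.047 0 0.02; 0 0 0 0 0 0 0.02"}}

```text
t: 23.5
eef_pos: [0.4641, 0.0858, 0.1246]
ee_rot: [3.141, 0.001, -0.057]
force: [0.7, -0.6, -0.3]
width: 0.0336
gripper_force: 15.0
```

```bash
python3 -c "
from h import *
go(.466,.0834,.0345,-3.5)"
```

```text
at [0.4641 0.0858 0.1246] -3.3 turn z 0.2 then shift [0.002  0.0023 0.0901] t 23.5 w 0.0336 q6 0.91
```

{"fn": "move_arm", "kwargs": {"rows": "0 0 0 0.001 0.001 0.03 0.02; 0 0 0 0 0 0.03 0.02; 0 0 0 0 0 0.016 0.02; 0 0 0 0 0 0.002 0.02; 0 0 0 0 0 0 0.02; 0 0 0 0 0 0 0.02"}}

```text
t: 24.25
eef_pos: [0.4674, 0.0824, 0.0481]
ee_rot: [-3.141, -0.001, -0.062]
force: [-0.4, -0.1, -0.7]
width: 0.0335
gripper_force: 15.0
```

```bash
python3 -c "
from h import *
go(.466,.0834,.0345,-3.5)"
```

```text
at [0.4674 0.0824 0.0481] -3.5 turn z -0.0 then shift [-0.0014 -0.0009  0.0136] t 24.25 w 0.0335 q6 0.92
```

{"fn": "move_arm", "kwargs": {"rows": "0 0 0 -0.001 -0.0005 0.007 0.02; 0 0 0 0 0 0.006 0.02; 0 0 0 0 0 0 0.02; 0 0 0 0 0 0 0.06; 0 0 0 0 0 0 0.06; 0 0 0 0 0 0 0.06; 0 0 0 0 0 0 0.06; 0 0 0 0 0 -0.01 0.06"}}

```text
t: 25.25
eef_pos: [0.4654, 0.0827, 0.0444]
ee_rot: [3.141, 0.001, -0.062]
force: [0.5, 0.2, -0.3]
width: 0.0598
gripper_force: 0.0
```

{"fn": "move_arm", "kwargs": {"rows": "0 0 0 0 0 -0.03 0.06; 0 0 0 0 0 -0.04 0.06; 0 0 0 0 0 -0.05 0.06; 0 0 0 0 0 -0.05 0.06;0 0 0 -0.02 0.05 0 0.06;0 0 0 -0.02 0.05 0 0.06;0 0 0 0 0.05 0 0.06;0 0 0 0 0.05 0 0.06"}}

```text
t: 26.25
eef_pos: [0.4132, -0.1155, 0.2159]
ee_rot: [-3.141, -0.002, -0.061]
force: [0.9, 0.0, 0.4]
width: 0.0602
gripper_force: 0.0
```

{"fn": "move_arm", "kwargs": {"rows": "0 0 0 0 0.05 0 0.06;0 0 0 0 0.05 0 0.06;0 0 0 0 0.05 0 0.06;0 0 0 0 0 0 0.06; 0 0 0 0 0 0 0.06"}}

```text
t: 26.88
eef_pos: [0.404, -0.2639, 0.2149]
ee_rot: [-3.141, -0.0, -0.063]
force: [0.2, 0.8, -0.5]
width: 0.06
gripper_force: 0.0
```

```bash
python3 - <<'E'
from h import *
p,d=arm.grab_frame('top');cv2.imwrite('pics/top2.png',cv2.resize(p[115:245,155:345],None,fx=4,fy=4,interpolation=cv2.INTER_CUBIC))
m=arm.camera_model('top');v,u=np.mgrid[:384,:512]
n=cv2.undistortPoints(np.float64(np.c_[u.ravel(),v.ravel()]).reshape(-1,1,2),m['mtx'],np.array([m['k1'],0,0,0.]))[:,0]
P=np.c_[n,np.ones(len(n))]*d.ravel()[:,None]
T=np.linalg.inv(m['camera_from_world']);W=P@T[:3,:3].T+T[:3,3];ok=d.ravel()>0
for nm,c,h in [('choke',(.6125,.26),.034),('cap',(.465,.0834),.052),('hs',(.619,.0858),.039),('tr',(.451,-.1),.044)]:
    k=ok&(np.hypot(W[:,0]-c[0],W[:,1]-c[1])<.06)&(W[:,2]>h*.8)&(W[:,2]<.08);Q=W[k]
    z=Q[:,2];A=np.linalg.lstsq(np.c_[Q[:,:2]-c,np.ones(len(Q))],z,rcond=None)[0]
    print(nm,k.sum(),np.round(np.median(z),4),'exp',h,[np.round(a,1) for a in cv2.minAreaRect(np.float32(Q[:,:2]*1000))],'tilt',A[:2].round(3))
E
```

```text
choke 253 0.0333 exp 0.034 [array([613. , 260.2]), array([47.5, 47.7]), np.float64(57.2)] tilt [0.006 0.009]
cap 170 0.0524 exp 0.052 [array([464.3,  82.5]), array([32.3, 30.9]), np.float64(48.5)] tilt [0.062 0.005]
hs 227 0.0388 exp 0.039 [array([617.5,  86.1]), array([30. , 80.6]), np.float64(86.3)] tilt [ 0.014 -0.014]
tr 290 0.043 exp 0.044 [array([449.3, -99.4]), array([55.2, 35.6]), np.float64(11.7)] tilt [-0.013 -0.018]
```

View pics/top2.png

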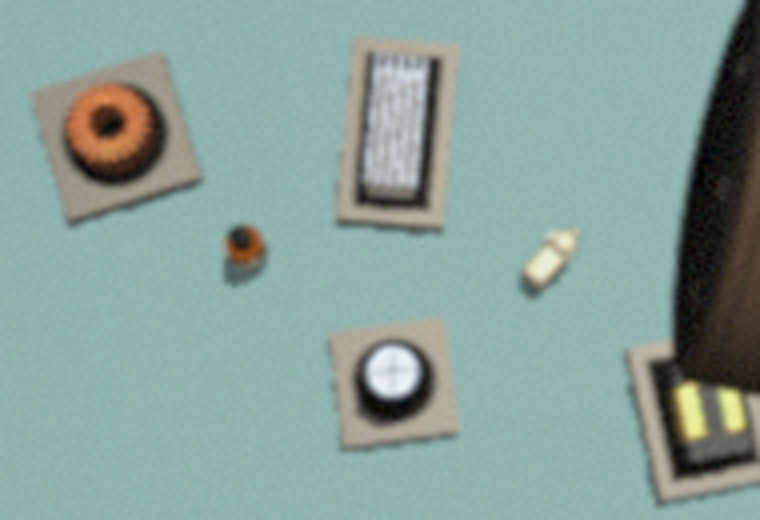

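The top view shows all four parts seated: choke (108,130), heatsink (400,125), capacitor (393,378), transformer (712,415). They are within about 2 mm of their nest centres and at the expected heights, and the bottle at (243,245) is untouched. I'm handing the job in.

```bash
python3 -c "
from h import *
print(arm.job_done())"
```

```text
the job is handed in; nothing more can be done
None
```

All four parts sit in their matching grey nests, about 2 mm or less off centre and at the expected height, the flux bottle still stands in its place, and the job was handed in after about 27 s of robot time; the hand-in returned no verdict.

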